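# Lock the shaker's rack clamp with the loop pin

### The job

Lock the tube rack's hold-down bar on the shaker: take the loop pin from its parking block, push it from either side fully home through the cross hole of the stud that has no pin yet, then swing its sprung loop over the top of the stud until it snaps down on the far side. Let go of everything, and do not shift or tip the spray bottle, the jar, the vial or the loose foam rack on the bench.

Things in the scene. Friction and masses are not known exactly. Their poses are not given: they have to be found in the camera images.
- cross_hole (a point): Centre of the cross hole in the free, fixed steel stud on the shaker. The level hole runs through along this point's x; z is up. Stud 18 x 18 mm (faces across x and y), its top 14 mm above the hole axis; hole 10 mm wide, 18 mm long, chamfered at both ends. A like stud with a pin already fitted and closed stands 150 mm away along y, on one side or the other.
- pin_home (a point): Point on the pin's axis 9 mm ahead of the head's front face (shoulder); at the hole's centre when fully home. x: along the pin to its tip; z: the side over which the loop swings. Loop pin, 120 g: steel shank 8 mm thick, 45 mm long, last 7 mm tapered to 3 mm; blue head 40 long x 16 wide x 24 mm high, flat underside 15 mm below the shank's axis, on which it rests level on a bench, loop in the air.
- pin_head (a point): Place to grip the head across its width (y, 16 mm): 15 mm behind the shoulder, half-way up the head, 3 mm below the shank's axis. Free flat sides run from the shoulder to 31 mm behind it. Axes as pin_home. In the parking block this part stands between the channel walls, level with their tops, and cannot be gripped.
- pin_shank (a point): Place to grip the 8 mm shank: on its axis, 27 mm ahead of the shoulder. Same axes as pin_home.
- loop_hinge (a point): Hinge axis of the loop: on the pin's axis, 35 mm behind the shoulder; the axis is the pin's y axis. Hinge ends stand out to 15 mm each side of the pin's axis.
- loop_bar (a point): Centre of the orange cross bar at the end of the loop, 64 mm from the hinge: 10 mm thick, 36 mm long along the pin's y, carried by two steel wires 13 mm to each side of the middle, which pass the stud on both sides. It can be gripped by its two ends and then turns between the fingers, or be pushed.
- loop (a joint): Loop angle (rad). 0: open, leaning back behind the head 20 degrees above level. Grows swinging up and forward over the stud: 1.22 straight up, 2.62 closed stop, the bar beyond the stud, 10 degrees above level. A weak spring pulls it shut; with the pin level its weight keeps it open, and past 1.3 it snaps shut. 1 N at the bar moves it. The bar clears the stud only if the pin is within 4 mm of home.
- shaker: White plate shaker, fixed, 180 (x) x 210 (y) mm, with a foam tube rack under a steel hold-down bar; origin on the bench under its middle, z up. Platform top at 66 mm, tubes and bar below 105 mm. The two studs stand 30 mm towards +x from its middle, 75 mm to each side along y, and reach to 146 mm; the fitted pin and loop to 150 mm.
- park_block: Grey parking block, fixed. Origin on the bench under the parked pin's shoulder; x along that pin to its tip. Body x -60 to -2 mm, 70 mm wide, 30 mm high, the pin resting on it; on top two walls 22 mm high, x -28 to -2 mm, leave a 19 mm channel for the head, open above, in front and behind. The shank sticks out free in front, axis 45 mm above the bench; the loop stands out behind.
- spray_mid (a point): Middle of the white spray bottle with a pink trigger head, loose: 80 mm across, 178 mm high, the head reaching 50 mm to one side. The point is 90 mm above its foot.
- reagent_mid (a point): Middle of the white jar, loose: 52 mm across, 85 mm high.
- vial_mid (a point): Middle of the amber vial, loose: 34 mm across, 70 mm high.
- foam_rack_mid (a point): Middle of the loose white foam rack: 75 (x) x 110 (y) x 30 mm high, with short tubes standing 12 mm higher; z up. The point is 15 mm above the bench.
- open_stud: The free stud; origin under it on the shaker's platform, axes as cross_hole, which is 66 mm higher. 16 mm below the hole's axis is the top of its grey ledge, 18 mm wide (y), 6 mm thick, reaching 50 mm to each side along x: the pin's head slides in 1 mm above it and comes to rest on it. Beside the ledge nothing stands higher than 28 mm below the hole's axis.
Mind the look-alikes: they are no part of the job. What is shaped like the part that bears pin_home but purple, turquoise or yellow is not meant.

How it is judged:
On the way, in this order (a step that is already met when the one before it is completed fails the run):
1. the pin is fully home in the free stud's cross hole (distance between pin_home and cross_hole below 0.0055 m and angle between the x axis of pin_home and the x axis of cross_hole, either way round below 0.2 rad), for 0.2 s.
2. its loop is swung over the stud and down on the far side (all of step 1 and value of joint loop above 2.35 rad), for 0.2 s.
At the end, for the whole second after the job is handed in: The pin is within 5.5 mm of fully home in the free cross hole and within 0.2 rad of its axis, its loop down beyond the stud (joint over 2.35 of 2.62 rad), let go; the four bystanders not moved over 30 mm nor tipped over 0.35 rad (all of step 2 and not (distance of spray_mid from where it was at the start of the episode above 0.03 m or angle between spray_mid's own z axis and vertical above 0.35 rad) and not (distance of reagent_mid from where it was at the start of the episode above 0.03 m or angle between reagent_mid's own z axis and vertical above 0.35 rad) and not (distance of vial_mid from where it was at the start of the episode above 0.03 m or angle between vial_mid's own z axis and vertical above 0.35 rad) and not (distance of foam_rack_mid from where it was at the start of the episode above 0.03 m or angle between foam_rack_mid's own z axis and vertical above 0.35 rad)); the robot touches nothing.
It fails at once if the spray bottle is shifted by more than 30 mm or tipped by more than 0.35 rad (distance of spray_mid from where it was at the start of the episode above 0.03 m or angle between spray_mid's own z axis and vertical above 0.35 rad).
It fails at once if the jar is shifted by more than 30 mm or tipped by more than 0.35 rad (distance of reagent_mid from where it was at the start of the episode above 0.03 m or angle between reagent_mid's own z axis and vertical above 0.35 rad).
It fails at once if the vial is shifted by more than 30 mm or tipped by more than 0.35 rad (distance of vial_mid from where it was at the start of the episode above 0.03 m or angle between vial_mid's own z axis and vertical above 0.35 rad).
It fails at once if the loose foam rack is shifted by more than 30 mm or tipped by more than 0.35 rad (distance of foam_rack_mid from where it was at the start of the episode above 0.03 m or angle between foam_rack_mid's own z axis and vertical above 0.35 rad).
It also fails if it takes over 67 s, if anything falls off the work surface, if the arm or the gripper's body presses on something with over 40 N, if the wrist force passes 120 N, or if a joint passes its speed limit or range.

### The arm

A 6-joint arm with a two-finger parallel gripper is mounted at the origin on the work surface. World frame = base frame: x ahead of the robot, y to its left, z up, the work surface at z = 0. Lengths are in m, angles in rad, forces in N, time in s.
With the tool pointing down it reaches from about 0.4 to 0.925 m from the base axis. Payload 12.5 kg.
Tool frame: the origin (TCP) lies at the very end of the fingers, on their centre line; the grasp point (between the pads) lies 19 mm behind it; z points along the fingers, y is the direction in which the jaws open and shut (so a half turn about z gives the same grasp; the last joint's range is limited). The gripper opens to 95 mm and grips with 3 to 60 N. Pads are 20 mm wide; open, the fingers measure 119 mm over their backs; the gripper's body (75 mm by 180 mm) begins 59 mm behind the grasp point.
Start: joints at [1.035, 0.491, 1.559, -0, 1.092, -0.106], TCP at [0.26, 0.568, 0.215] pointing down, gripper open.
Joint ranges: [-3.1, 3.1], [-0.84, 2.19], [0.05, 2.79], [-1.13, 4.28], [0.06, 2.93], [-2.69, 2.69]. Speed limits (rad/s): [2.22, 2.22, 2.79, 3.14, 3.14, 3.14].

### API

Orientations are given as a rotation vector (axis times angle).
In Python, from plant import move_pose, line_to, movej, ungrasp, clamp, hold, solve_ik, observe, read_camera, Unreachable, job_done gives the robot as it stands. Calls block until the motion is done:
- move_pose(position, orientation): joint-space move of the TCP to a pose.
- line_to(position, attitude=None, feed=0.15, force_limit=None): straight line of the TCP; attitude=None keeps the orientation; feed is the mean speed in m/s. With force_limit (N) it stops when the force on the tool has changed by that much, and returns True; else False.
- movej(angles): joint-space move.
- ungrasp() and clamp(effort=None): open the fingers fully, or close them until they stop; effort is the grip in N (None keeps the last).
- hold(seconds).
- solve_ik(position, orientation): joint angles nearest the present ones, or None.
- observe(): the state.
- read_camera(name): name is "scene" or "top"; returns a dict with "image" (400x640x3 uint8, red, green, blue), "intrinsics" (3x3 intrinsics, pixels), "D" ([k1, k2, p1, p2, k3] as OpenCV has them; the pictures are not rectified), "T" (4x4, takes a point from camera to world coordinates). Camera axes: x right, y down, z forward; pixel columns grow to the right and rows downward; lengths in m; the calibration is good to about 2 mm. A picture is of the moment at which its call begins. There is no depth.
A pose or a line that the arm cannot do raises Unreachable and nothing moves.
- job_done(): hands the job in, once; it reports no verdict.
The state is a dict: "time_s": time; "q": joint angles; "qvel": joint speeds; "joint_efforts": joint torques, N m; "ee_pos": TCP position; "tcp_rot": TCP orientation; "ft_force": force on the tool from outside, world axes, zero at the start; "wrist_torque": the same for the moment, N m; "opening": finger opening in m.
Only numpy, scipy, OpenCV 4.12 (cv2) and the standard library are available. Lean on these libraries where they do the work, as an engineer would, in place of code of your own. Each camera call takes 0.05 s, during which the arm holds its last target. There are 200 camera calls.

## Working session

There is one attempt and no reset: what is moved stays moved. The work goes in short steps, each a Python script; the robot and the scene stay as the last script left them, time stands still between calls to the robot, and variables do not carry over. Pictures are saved under pics/ and viewed, about 8 in all and at most 12, crops included, and the job is handed in when it is done.

```bash
ls; mkdir -p pics; python3 - <<'E'
from plant import *
import cv2,numpy as np
for n in("scene","top"):
    c=read_camera(n);cv2.imwrite(f"pics/{n}0.png",c["image"][:,:,::-1])
    np.savez(f"{n}.npz",K=c["intrinsics"],D=c["D"],T=c["T"],im=c["image"])
    print(n,c["intrinsics"],c["D"],np.round(c["T"],4))
o=observe();print(o["time_s"],o["ee_pos"],o["tcp_rot"],o["opening"])
E
```

```text
pics
scene [[431.89995444   0.         310.3880238 ]
 [  0.         431.89995444 206.28069415]
 [  0.           0.           1.        ]] [0.03616936 0.         0.         0.         0.        ] [[-0.7229  0.4377 -0.5347  1.0965]
 [ 0.6909  0.4718 -0.5478  0.6058]
 [ 0.0125 -0.7654 -0.6434  0.792 ]
 [ 0.      0.      0.      1.    ]]
top [[442.76143546   0.         321.32476481]
 [  0.         442.76143546 197.70870353]
 [  0.           0.           1.        ]] [-6.34848127e-05  0.00000000e+00  0.00000000e+00  0.00000000e+00
  0.00000000e+00] [[-0.0172 -0.9842  0.1762  0.3178]
 [-0.9998  0.0179  0.0026  0.0107]
 [-0.0057 -0.1761 -0.9843  1.2458]
 [ 0.      0.      0.      1.    ]]
0.1 [0.26029262 0.56797103 0.21411027] [-6.69940869e-01 -3.06899064e+00  1.53692172e-03] 0.09513770128692266
```

View pics/scene0.png

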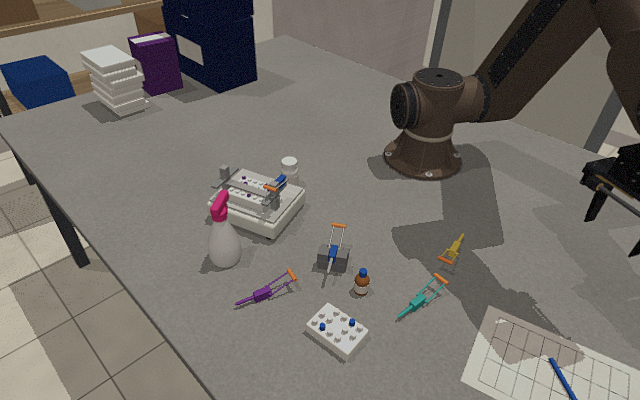

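View pics/top0.png

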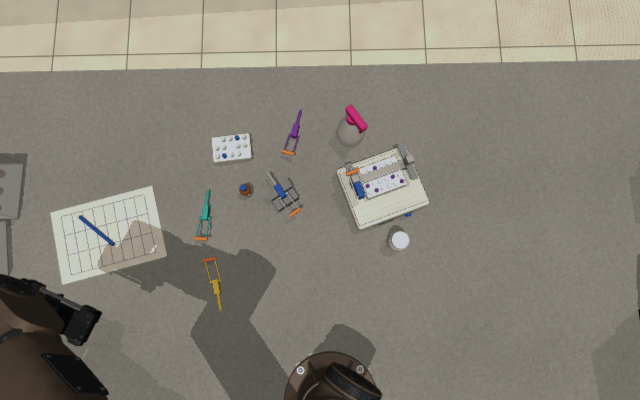

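```bash
python3 - <<'E'
import cv2,numpy as np
for n,(x,y,w,h,s) in dict(top=(262,130,175,125,4.5),scene=(200,155,170,130,4.5)).items():
    im=np.load(n+".npz")["im"][y:y+h,x:x+w,::-1]
    cv2.imwrite(f"pics/{n}1.png",cv2.resize(im,None,fx=s,fy=s,interpolation=cv2.INTER_CUBIC))
E
```

```text
(no output)
```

View pics/top1.png

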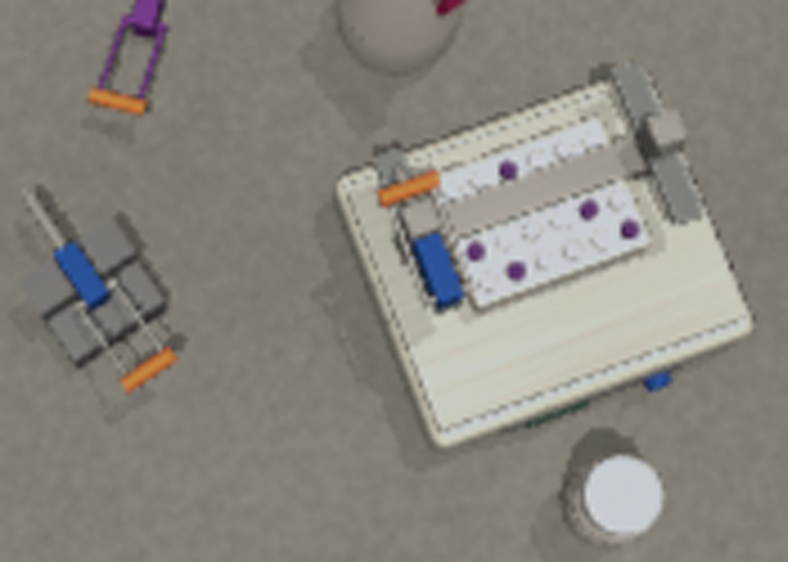

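View pics/scene1.png

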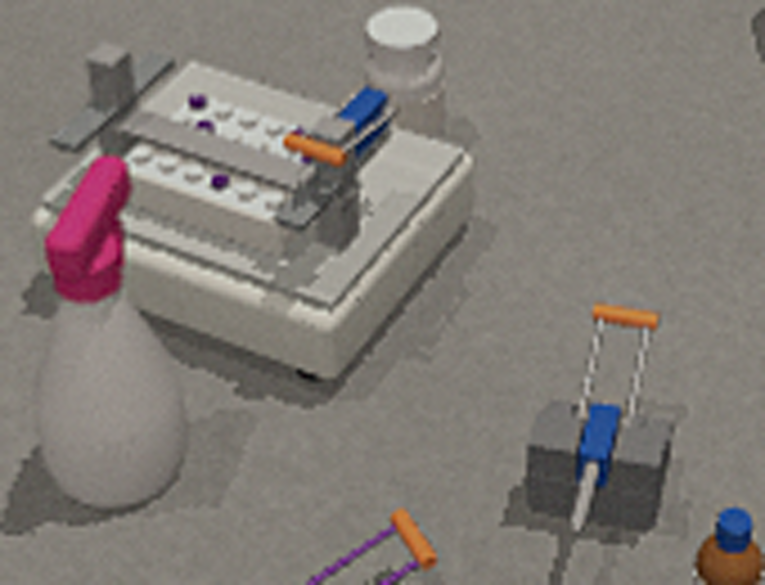

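Seen so far, in full-image pixels of the top view. Candidates for the pin are:
- Blue pin in the grey block at (281,192). This is the one meant, and the crop confirms it: blue head, bare shank towards (269,173).
- Blue fitted pin on the shaker at (359,190), already closed.
- Purple look-alike at (293,133), turquoise at (206,213) and yellow at (214,285).

The free stud is at (409,159). Next I fit the poses from both views.

```bash
cat > h.py <<'E'
import numpy as np,cv2
from scipy.optimize import least_squares
from scipy.spatial.transform import Rotation as R
C={n:np.load(n+".npz") for n in("top","scene")}
OFF=dict(top=(262,130),scene=(200,155))
def full(n,p,s=4.5,off=None): return (np.array(p,float)+.5)/s-.5+np.array(off or OFF[n])
def proj(n,P):
    T=np.linalg.inv(C[n]["T"]); P=np.atleast_2d(P)
    return cv2.projectPoints(P@T[:3,:3].T+T[:3,3],np.zeros(3),np.zeros(3),C[n]["K"],C[n]["D"])[0][:,0]
def ray(n,px,z):
    u=cv2.undistortPoints(np.array([[px]],float),C[n]["K"],C[n]["D"])[0,0]
    T=C[n]["T"]; d=T[:3,:3]@[u[0],u[1],1]; return T[:3,3]+d*(z-T[2,3])/d[2]
def place(v,L):
    c,s=np.cos(v[2]),np.sin(v[2]); L=np.atleast_2d(L)*1e-3
    return np.c_[v[0]+c*L[:,0]-s*L[:,1],v[1]+s*L[:,0]+c*L[:,1],L[:,2]]
def fit(obs,v0):
    f=lambda v:np.concatenate([(proj(n,place(v,l))[0]-p) for n,l,p in obs])
    r=least_squares(f,v0,loss="soft_l1"); return r.x,np.round(f(r.x).reshape(-1,2),1)
E
python3 - <<'E'
from h import *
F=lambda n,l,p:(n,l,full(n,p))
pin=[F("top",(45,0,45),(30,193)),F("top",(0,0,54),(66,247)),F("top",(-40,0,54),(101,300)),F("top",(-95.1,0,66.9),(149,370)),
 F("scene",(45,0,45),(577,526)),F("scene",(-95.1,0,66.9),(626,316)),F("scene",(-95.1,18,66.9),(659,320)),F("scene",(-95.1,-18,66.9),(594,312))]
p0=ray("top",full("top",(66,247)),.054); v,r=fit(pin,[p0[0],p0[1],.6]); print("pin",v,r.tolist())
sh=[F("top",(30,-75,146),(663,130)),F("top",(30,75,146),(422,213)),
 F("top",(80,-66,116),(612,70)),F("top",(80,-84,116),(643,62)),F("top",(-20,-66,116),(670,222)),F("top",(-20,-84,116),(700,212)),
 F("scene",(30,-75,146),(110,54)),F("scene",(30,75,146),(333,128)),F("scene",(80,-75,116),(63,143)),F("scene",(-20,-75,116),(162,60))]
p0=ray("top",full("top",(545,265)),.066); v2,r=fit(sh,[p0[0],p0[1],.35]); print("shaker",v2,r.tolist())
for c in(("top",),("scene",)):
  print(c,fit([o for o in pin if o[0] in c],v)[0],fit([o for o in sh if o[0] in c],v2)[0])
print("hole",place(v2,(30,-75,132)))
print("vial",ray("top",(246,188),.07),"spray",ray("top",(350,130),.12),"jar",ray("top",full("top",(624,496)),.085),
 "rack",ray("top",(232,149),.03),"purple",ray("top",(288,153),.02),"turq",ray("top",(202,240),.02),"yel",ray("top",(209,259),.02))
np.savez("fit.npz",pin=v,sh=v2)
d=ray("top",(246,188),.07)-place(v,(27,0,45))[0]; c,s=np.cos(v[2]),np.sin(v[2]); print("vial rel shank",c*d[0]+s*d[1],-s*d[0]+c*d[1])
E
```

```text
pin [0.57017542 0.13833692 0.57620665] [[-0.9, -0.4], [-0.5, 0.1], [-0.3, 0.1], [-0.2, 0.4], [-0.8, 0.2], [-0.1, -0.6], [-0.3, -0.3], [-0.1, -0.9]]
shaker [ 0.56142991 -0.15199654  0.32528933] [[0.3, -0.5], [-1.0, 0.4], [-0.6, -0.3], [-1.2, -0.7], [0.4, 0.7], [0.2, 0.7], [-0.5, -0.2], [-0.5, 0.1], [-0.4, -0.5], [0.4, -1.6]]
('top',) [0.57041327 0.1369838  0.57229249] [ 0.56184723 -0.15237845  0.3164579 ]
('scene',) [0.57022092 0.1402544  0.5860254 ] [ 0.56162778 -0.15071652  0.34067852]
hole [[ 0.61382539 -0.21347592  0.132     ]]
vial [0.55876213 0.21745717 0.07      ] spray [ 0.70055392 -0.06565608  0.12      ] jar [ 0.40992279 -0.19091493  0.085     ] rack [0.68105956 0.26586482 0.03      ] purple [0.66913202 0.10710465 0.02      ] turq [0.42430273 0.34633427 0.02      ] yel [0.37176607 0.32548421 0.02      ]
vial rel shank 0.00653798031569686 0.07256362934349249
```

```bash
cat >> h.py <<'E'
def rot(yaw,a,flip=0,pitch=0):
    "tool orientation in a pin/stud frame: rolled by a about its x, jaws across y"
    z=np.array([0,np.sin(a),-np.cos(a)]); y=np.array([0,np.cos(a),np.sin(a)])*(-1 if flip else 1)
    M=np.c_[np.cross(y,z),y,z]
    return (R.from_euler("z",yaw)*R.from_matrix(M)).as_rotvec()
E
python3 - <<'E'
from h import *
from plant import *
f=np.load("fit.npz");v,s=f["pin"],f["sh"]
a=np.radians(34)
for fl in(0,1):
  for base,nm,zz in((v,"pin",45),(v,"pin",250),(np.r_[place(s,(30,-75,0))[0,:2],s[2]],"stud",132),(np.r_[place(s,(30,-75,0))[0,:2],s[2]],"stud",250)):
    dx=14 if nm=="pin" else -70
    q=solve_ik((place(base,(dx,0,zz))[0]+7e-3*R.from_rotvec(rot(base[2],a,fl)).as_matrix()[:,2]).tolist(),rot(base[2],a,fl).tolist()); print(fl,nm,zz,None if q is None else np.round(q,2))
ims=[]
for n,(x,y,w,h,k) in dict(top=(385,130,55,60,7),scene=(203,155,55,60,7)).items():
    im=cv2.resize(np.ascontiguousarray(C[n]["im"][y:y+h,x:x+w,::-1]),None,fx=k,fy=k,interpolation=cv2.INTER_CUBIC)
    P=lambda L:np.int32([( (proj(n,place(s,L))-[x,y]+.5)*k-.5).round()])
    cv2.polylines(im,P([(21,-84,146),(39,-84,146),(39,-66,146),(21,-66,146)]),True,(0,0,255))
    cv2.polylines(im,P([(-20,-84,116),(80,-84,116),(80,-66,116),(-20,-66,116)]),True,(0,255,0))
    ims.append(im)
n="top";x,y,w,h,k=(225,165,110,60,7)
b=cv2.resize(np.ascontiguousarray(C[n]["im"][y:y+23,x:x+w,::-1]),None,fx=7,fy=7,interpolation=cv2.INTER_CUBIC)
b=cv2.resize(np.ascontiguousarray(C[n]["im"][168:205,225:280,::-1]),None,fx=7,fy=7,interpolation=cv2.INTER_CUBIC)[:180+70]
t=np.arange(0,6.3,.1)
for z,col in((0,(0,255,0)),(.05,(0,0,255))):
    q=((proj(n,np.c_[.5588+.017*np.cos(t),.2175+.017*np.sin(t),0*t+z])-[225,168]+.5)*7-.5)
    cv2.polylines(b,np.int32([q.round()]),True,col)
top=np.hstack(ims)
cv2.imwrite("pics/m.png",np.vstack([top[:345],np.pad(b,((0,0),(0,top.shape[1]-b.shape[1]),(0,0)))])[:600])
E
```

```text
0 pin 45 [-0.07  0.81  1.62  0.51  1.15 -2.53]
0 pin 250 [-0.07  0.56  1.48  0.47  1.5  -2.34]
0 stud 132 [-0.66  0.74  1.47  0.32  1.45 -2.68]
0 stud 250 [-0.66  0.62  1.36  0.32  1.66 -2.61]
1 pin 45 [-0.07  0.81  1.62  0.51  1.15  0.61]
1 pin 250 [-0.07  0.56  1.48  0.47  1.5   0.8 ]
1 stud 132 [-0.66  0.74  1.47  0.32  1.45  0.47]
1 stud 250 [-0.66  0.62  1.36  0.32  1.66  0.54]
```

View pics/m.png

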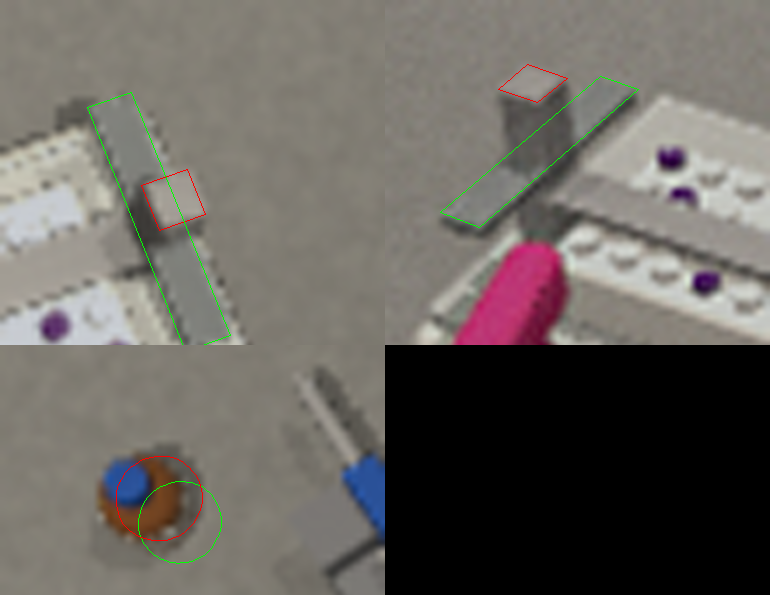

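The wireframes lie on the free stud and ledge to within about 1 mm. The vial is actually further left than my first guess: cap at top px (242.7,187.1), amber body at about (245,189.5). I'll recheck that numerically, then grip with the tool upright if it clears.

```bash
python3 - <<'E'
from h import *
from plant import *
f=np.load("fit.npz");v,s=f["pin"],f["sh"]
A=ray("top",(242.7,187.1),.068);B=ray("scene",full("scene",(735,525)),.066);print("vial top/scene",A,B)
c,sn=np.cos(v[2]),np.sin(v[2])
for X in(A,B):
    d=X-place(v,(14,0,0))[0]; l=np.array([c*d[0]+sn*d[1],-sn*d[0]+c*d[1]]); print("local",l,"clear",np.hypot(l[0]-.011,l[1]-.0595)-.017)
    clear=np.hypot(l[0]-.011,l[1]-.0595)-.017
    if clear<.003: raise SystemExit
o=rot(v[2],0,1); g=place(v,(14,0,35))[0]
print(solve_ik(g.tolist(),o.tolist()))
move_pose((g+[0,0,.13]).tolist(),o.tolist())
hit=line_to(g.tolist(),feed=.08,force_limit=8); ob=observe(); print(hit,ob["time_s"],ob["ee_pos"]-g,ob["ft_force"])
for n in("top","scene"): cv2.imwrite(f"pics/{n}2.png",read_camera(n)["image"][:,:,::-1])
a=cv2.imread("pics/scene2.png")[150:310,250:420]; cv2.imwrite("pics/s2.png",cv2.resize(a,None,fx=3.5,fy=3.5,interpolation=cv2.INTER_CUBIC))
E
```

```text
vial top/scene [0.56183132 0.2268142  0.068     ] [0.5625139 0.2289349 0.066    ]
local [0.02720976 0.07873759] clear 0.008156334093454582
local [0.02893758 0.08014398] clear 0.010348319091217317
[0.13569863 0.68150885 1.77509258 0.         0.68499123 1.1302883 ]
False 3.8 [2.12075837e-04 2.32709202e-05 4.15938517e-04] [-0.05520912  0.15758918 -0.28178353]
```

View pics/s2.png

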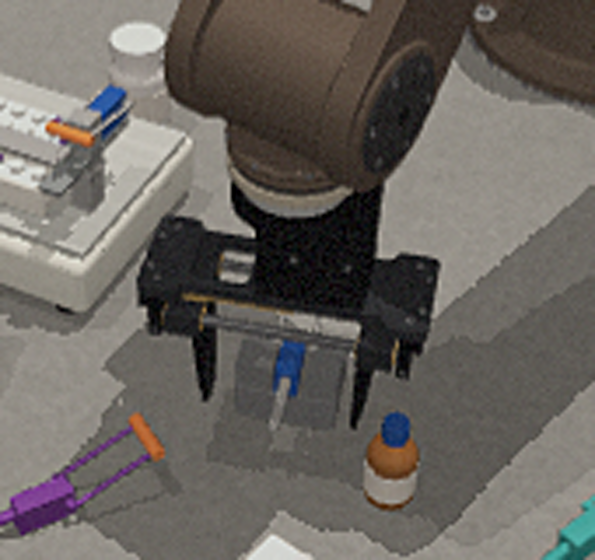

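The fingers straddle the shank in front of the block, with the vial clear. Now grip and lift.

```bash
python3 - <<'E'
from h import *
from plant import *
f=np.load("fit.npz");v,s=f["pin"],f["sh"]
clamp(45); ob=observe(); print(ob["opening"],ob["ft_force"])
p=np.array(ob["ee_pos"])
line_to((p+[0,0,.06]).tolist(),feed=.08); line_to((p+[0,0,.215]).tolist(),feed=.15)
st=np.r_[place(s,(30,-75,0))[0,:2],s[2]]
o=rot(st[2],0,1)
# shoulder 75 mm before stud centre -> tip 30 mm before it
g=place(st,(-75+14,0,122))[0]
line_to((g+[0,0,.12]).tolist(),o.tolist(),feed=.2)
ob=observe(); print(ob["time_s"],ob["opening"],ob["ft_force"],ob["wrist_torque"])
line_to((g+[0,0,.0]).tolist(),feed=.1)
for n in("top","scene"):
    c=read_camera(n); np.save(n+"3.npy",c["image"])
t=np.load("top3.npy")[110:210,350:440,::-1];sc=np.load("scene3.npy")[140:240,200:300,::-1]
cv2.imwrite("pics/m3.png",np.hstack([cv2.resize(x,(400,int(400*x.shape[0]/x.shape[1])),interpolation=cv2.INTER_CUBIC)[:400] for x in(t,sc)]))
E
```

```text
0.0067053806480317025 [ 0.93392477  0.01940933 -0.14416979]
9.375 0.006803119457972029 [ 0.25499491  0.42459865 -1.20395393] [-0.04661834  0.15844642  0.03443719]
```

View pics/m3.png

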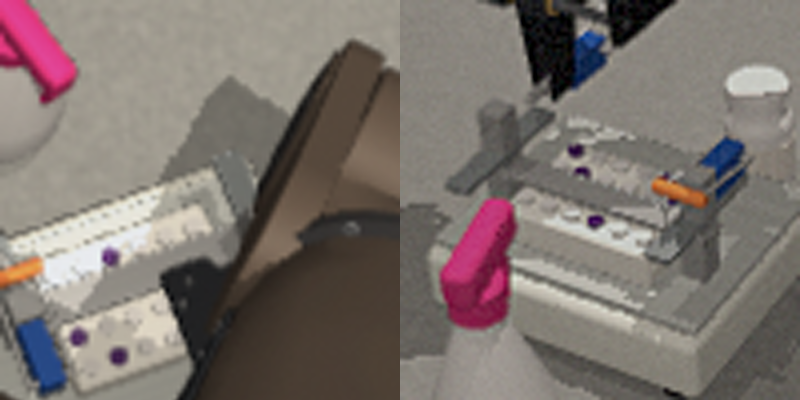

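```bash
python3 - <<'E'
from h import *
s=np.load("fit.npz")["sh"];st=np.r_[place(s,(30,-75,0))[0,:2],s[2]]
x,y,k=212,138,10
im=cv2.resize(np.ascontiguousarray(np.load("scene3.npy")[y:y+58,x:x+62,::-1]),None,fx=k,fy=k,interpolation=cv2.INTER_CUBIC)
for L,col in(([(-30,0,132),(-75,0,132)],(0,0,255)),([(-75,-8,117),(-75,8,117),(-75,8,141),(-75,-8,141),(-75,-8,117)],(0,255,255)),([(-50,-9,116),(50,-9,116),(50,9,116),(-50,9,116),(-50,-9,116)],(0,255,0)),([(-9,-9,146),(9,-9,146),(9,9,146),(-9,9,146),(-9,-9,146)],(255,0,255))):
    cv2.polylines(im,np.int32([((proj("scene",place(st,L))-[x,y]+.5)*k-.5).round()]),False,col)
cv2.imwrite("pics/m4.png",im)
E
```

```text
(no output)
```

View pics/m4.png

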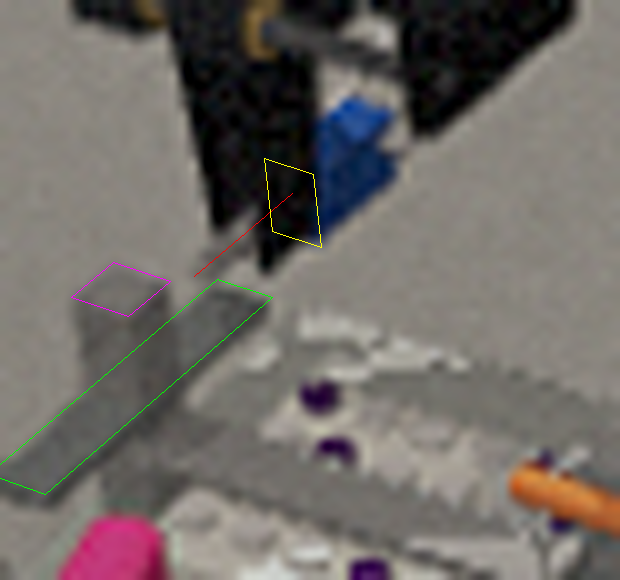

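Scene overlay: the stud and ledge agree. The held shank runs from (255,215) to (205,258) in the crop, about 8 px (≈3 mm) to the −y side of the prediction. I'll shift +2 mm in y and insert with a force limit, using the lateral force to trim.

```bash
cat >> h.py <<'E'
def loc(st,w): # world vector -> stud frame
    c,s=np.cos(st[2]),np.sin(st[2]); w=np.array(w); return np.array([c*w[0]+s*w[1],-s*w[0]+c*w[1],w[2]])
E
python3 - <<'E'
from h import *
from plant import *
s=np.load("fit.npz")["sh"];st=np.r_[place(s,(30,-75,0))[0,:2],s[2]]
np.save("st.npy",st)
f0=np.array(observe()["ft_force"])
y=2
line_to(place(st,(-61,y,122))[0].tolist(),feed=.05)
for d in(18,22,26,30,34,39):
    h=line_to(place(st,(-61+d,y,122))[0].tolist(),feed=.03,force_limit=10)
    ob=observe(); print(d,h,np.round(loc(st,np.array(ob["ee_pos"])-np.r_[st[:2],.122])*1e3,1),"F",np.round(loc(st,ob["ft_force"]-f0),1),"T",np.round(loc(st,ob["wrist_torque"]),2),ob["time_s"],round(ob["opening"],4))
    if h: break
cv2.imwrite("pics/s5.png",cv2.resize(read_camera("scene")["image"][138:196,212:274,::-1],None,fx=10,fy=10,interpolation=cv2.INTER_CUBIC))
E
```

```text
18 False [-43.1   2.1  -0.1] F [-0.9  0.8  0.6] T [0.03 0.16 0.06] 11.825 0.0066
22 False [-38.9   2.    0. ] F [-0.4 -0.4  0.5] T [-0.01  0.1   0.04] 12.1083 0.0067
26 False [-34.7   1.4   0.1] F [-1.9 -4.5 -0.9] T [-0.84  0.24 -0.07] 12.3917 0.0068
30 False [-30.2   0.8   0.3] F [ 2.2 -7.6 -1.7] T [-1.39 -0.35 -0.19] 12.675 0.0067
34 False [-26.8   0.7   0.1] F [-1.7 -8.8 -2. ] T [-1.58  0.33 -0.15] 12.9583 0.0066
39 False [-22.    0.6   0.1] F [-2.5 -9.6 -2.4] T [-1.8   0.56 -0.15] 13.275 0.0068
```

It went into the hole, and the lateral force points to the hole centre being near y≈−0.4. Trim, release, back off upward, and look.

```bash
python3 - <<'E'
from h import *
from plant import *
st=np.load("st.npy")
line_to(place(st,(-22,-.4,122))[0].tolist(),feed=.03)
ob=observe(); print(np.round(loc(st,np.array(ob["ee_pos"])-np.r_[st[:2],.122])*1e3,1),"F",np.round(loc(st,ob["ft_force"]),1),np.round(loc(st,ob["wrist_torque"]),2))
ungrasp(); ob=observe(); print("F",np.round(loc(st,ob["ft_force"]),1),ob["opening"])
line_to(place(st,(-22,-.4,220))[0].tolist(),feed=.15)
move_pose(place(st,(-150,-.4,220))[0].tolist(),rot(st[2],0,1).tolist())
print(observe()["time_s"])
for n in("top","scene"): np.save(n+"6.npy",read_camera(n)["image"])
t=np.load("top6.npy")[120:205,370:450,::-1];sc=np.load("scene6.npy")[138:223,205:285,::-1]
cv2.imwrite("pics/m6.png",np.hstack([cv2.resize(x,(400,425),interpolation=cv2.INTER_CUBIC) for x in(t,sc)]))
E
```

```text
[-22.   -0.1  -0.1] F [ 0.4  0.2 -0.1] [-0.01  0.08 -0.03]
F [ 0.1 -1.2  0.9] 0.09507375536898133
16.4
```

View pics/m6.png

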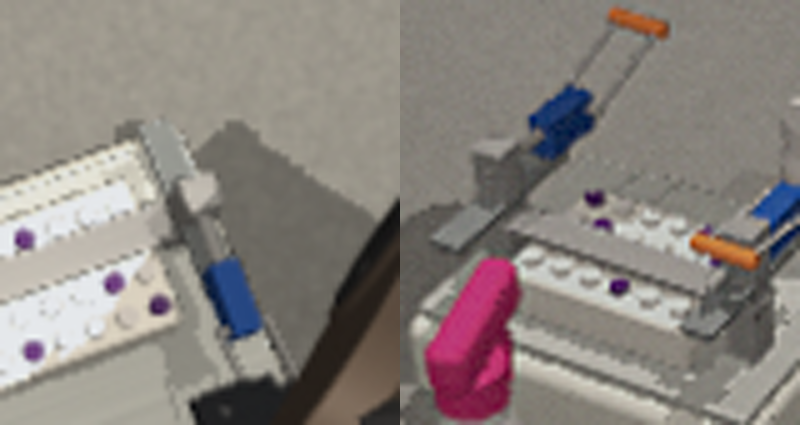

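Pin sits in the hole with about 27 mm left to go. The head is free above the ledge and the loop is still open. Now grip the head across its flats and push home under force watch.

```bash
python3 - <<'E'
from h import *
from plant import *
st=np.load("st.npy"); o=rot(st[2],0,1).tolist(); y=-.3
def rep(t):
    ob=observe(); print(t,np.round(loc(st,np.array(ob["ee_pos"])-np.r_[st[:2],0])*1e3,1),"F",np.round(loc(st,ob["ft_force"]),1),"T",np.round(loc(st,ob["wrist_torque"]),2),round(ob["opening"],4),round(ob["time_s"],1))
line_to(place(st,(-51,y,220))[0].tolist(),o,feed=.2)
h=line_to(place(st,(-51,y,121))[0].tolist(),feed=.1,force_limit=8); rep(h)
if h: raise SystemExit
clamp(30); rep("clamp")
for x in(-45,-39,-33,-28,-24,-21,-19):
    h=line_to(place(st,(x,y,121))[0].tolist(),feed=.03,force_limit=18); rep((x,h))
    if h: break
np.save("scene7.npy",read_camera("scene")["image"])
E
```

```text
False [-50.8  -0.6 121.6] F [-0.   0.9  0.5] T [-0.02  0.15  0.05] 0.0953 18.3
clamp [-51.   -0.3 121. ] F [-0.2  0.3 -0.6] T [-0.04  0.23  0.  ] 0.0157 19.5
(-45, False) [-44.6  -0.4 121.2] F [-0.8 -0.6  1.3] T [-0.12  0.25 -0.09] 0.0155 19.9
(-39, False) [-38.7  -0.4 121.4] F [-2.   1.   5.4] T [0.   0.61 0.01] 0.0159 20.2
(-33, False) [-32.8  -0.5 121.6] F [-2.1 -0.3  7.9] T [-0.    0.63  0.01] 0.016 20.6
(-28, False) [-27.8  -0.5 121.7] F [-2.6  0.6  8.2] T [0.04 0.88 0.  ] 0.0155 20.9
(-24, False) [-24.9  -0.4 121.7] F [-9.2 -0.6 10.8] T [ 0.02  1.97 -0.01] 0.0157 21.1
(-21, False) [-24.3  -0.3 121.4] F [-22.2  -1.1  15. ] T [-0.28  4.44  0.13] 0.0157 21.4
(-19, False) [-23.6  -0.3 121.2] F [-30.4  -1.6  15. ] T [-0.48  5.72  0.09] 0.0158 21.6
```

```bash
python3 - <<'E'
from h import *
from plant import *
st=np.load("st.npy"); o=rot(st[2],0,1).tolist(); y=-.3
line_to(place(st,(-23.2,y,121))[0].tolist(),feed=.02); ob=observe(); print(np.round(loc(st,ob["ft_force"]),1))
ungrasp(); ob=observe(); print(np.round(loc(st,ob["ft_force"]),1),np.round(loc(st,np.array(ob["ee_pos"])-np.r_[st[:2],0])*1e3,1))
line_to(place(st,(-23,y,215))[0].tolist(),feed=.15)
line_to(place(st,(-104,y,215))[0].tolist(),feed=.2); print(observe()["time_s"])
im0=read_camera("scene")["image"]
x,yy,k=205,130,8
im=cv2.resize(np.ascontiguousarray(im0[yy:yy+75,x:x+95,::-1]),None,fx=k,fy=k,interpolation=cv2.INTER_CUBIC)
for L,col in(([(-104.1,-18,154),(-104.1,18,154)],(0,255,0)),([(-9,-8,141),(-9,8,141),(-49,8,141),(-49,-8,141),(-9,-8,141)],(0,255,255)),([(-9,-9,146),(9,-9,146),(9,9,146),(-9,9,146),(-9,-9,146)],(255,0,255)),([(36,0,132),(30,0,132)],(0,0,255))):
    cv2.polylines(im,np.int32([((proj("scene",place(st,L))-[x,yy]+.5)*k-.5).round()]),False,col)
cv2.imwrite("pics/m8.png",im)
E
```

```text
[-7.7  0.4  7.9]
[-0.1 -0.8  0.2] [-23.2  -0.3 121. ]
24.7333
```

View pics/m8.png

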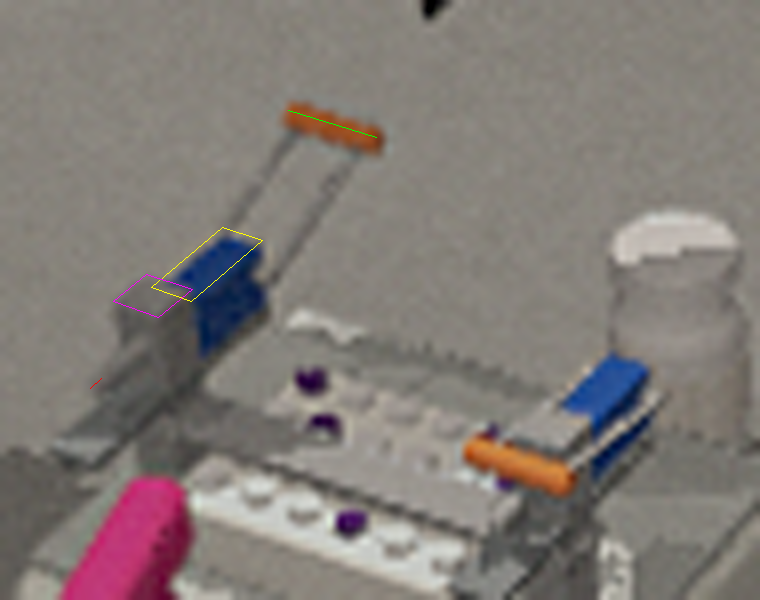

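Pin home: head flush against the stud, tip out on the far side, and the orange bar within about 2 mm of prediction at crop (333,128). Now grip the bar ends lightly and swing it over.

```bash
python3 - <<'E'
from h import *
from plant import *
st=np.load("st.npy"); y=-.3
def rep(t):
    ob=observe(); print(t,np.round(loc(st,np.array(ob["ee_pos"])-np.r_[st[:2],0])*1e3,1),"F",np.round(loc(st,ob["ft_force"]),1),round(ob["opening"],4),round(ob["time_s"],1))
b=lambda th:place(st,(-44-64*np.cos(th+.349),y,131.5+64*np.sin(th+.349)-8))[0].tolist()
h=line_to(b(0),feed=.1,force_limit=6); rep(h)
if h: raise SystemExit
clamp(5); rep("clamp")
for th in np.linspace(.15,1.65,11):
    line_to(b(th),feed=.06); rep(round(th,2))
ungrasp(); rep("open"); hold(.5)
p=np.array(observe()["ee_pos"]); line_to((p+[0,0,.08]).tolist(),feed=.15)
line_to(place(st,(-150,y,265))[0].tolist(),feed=.2)
im0=read_camera("scene")["image"];im1=read_camera("top")["image"]
x,yy,k=205,130,8
cv2.imwrite("pics/m9.png",cv2.resize(im0[yy:yy+75,x:x+95,::-1],None,fx=k,fy=k,interpolation=cv2.INTER_CUBIC));cv2.imwrite("pics/t9.png",im1[:,:,::-1])
E
```

```text
False [-103.8   -0.5  145.8] F [0.2 0.2 0.3] 0.0954 25.6
clamp [-104.1   -0.3  145.4] F [-0.8 -0.6 -0. ] 0.0357 26.6
0.15 [-100.    -0.4  154.6] F [-1.7 -0.7  1.1] 0.0359 26.9
0.3 [-94.7  -0.4 162.6] F [-1.2 -1.5  0.6] 0.0361 27.2
0.45 [-88.3  -0.4 169.7] F [-1.4 -1.3  1.1] 0.0362 27.5
0.6 [-80.9  -0.4 175.8] F [-0.9 -1.6  2.7] 0.0358 27.8
0.75 [-72.7  -0.4 180.7] F [-0.8 -0.3  1. ] 0.0358 28.1
0.9 [-63.9  -0.3 184.3] F [-1.5 -1.1  1.6] 0.0355 28.4
1.05 [-54.5  -0.3 186.6] F [ 0.5 -0.4  0.9] 0.0358 28.8
1.2 [-45.   -0.3 187.5] F [ 0.6 -1.   1.8] 0.0362 29.1
1.35 [-35.4  -0.3 187. ] F [ 0.8 -0.3  2.3] 0.036 29.4
1.5 [-25.9  -0.3 185. ] F [1.5 0.3 3.9] 0.0358 29.7
1.65 [-17.   -0.3 181.6] F [ 1.3 -0.9  3.7] 0.0358 30.0
open [-17.4  -0.3 181.7] F [ 0.6 -0.3  0.3] 0.0946 31.1
```

View pics/m9.png

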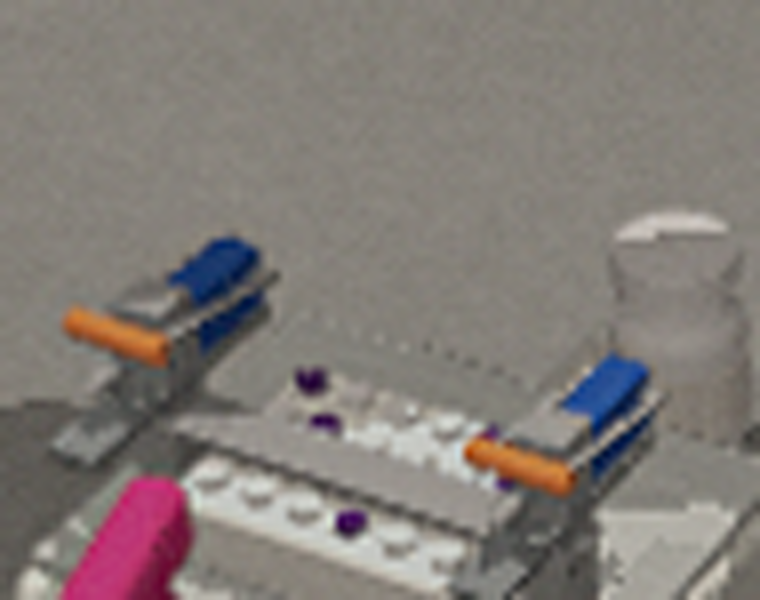

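View pics/t9.png

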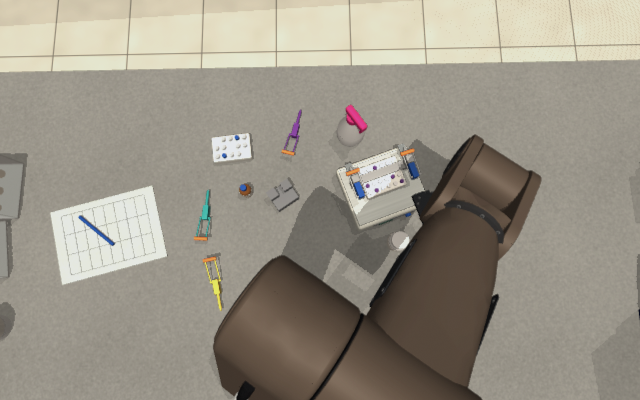

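The loop is closed just like the fitted pin (bar at crop (115,335)). Bystanders are where they were: rack (232,149), vial (246,188), spray bottle (350,130), jar (400,240). The gripper is clear, so I'm handing in.

```bash
python3 -c "
from plant import *
hold(.3);print(observe()['ft_force'],observe()['time_s']);job_done()"
```

```text
[-1.00739317  0.11028896  0.9353503 ] 33.475
the job is handed in; nothing more can be done
```

The pin is home in the free stud with its loop snapped shut, and the job is handed in at 33.5 s of the 67 s allowed. I gripped the blue pin by its shank and put the tip through the free stud's hole. Then I regripped the head, pushed until the shoulder met the stud, and swung the loop over by its bar ends.

**Final checks:**
- **Pin:** the last picture shows the head flush against the stud. The push stopped within 0.5 mm of where full depth should be.
- **Loop:** its bar lies down beyond the stud exactly as on the pin that was already fitted. I judged this by eye; the loop angle itself can't be read.
- **Bystanders:** the spray bottle, jar, vial and foam rack look unmoved in the top view.
- **Robot:** the gripper is open and clear above the shaker, with about 1 N on the wrist sensor, which is noise level.

**Disagreements along the way:**
- **Stud position:** the two cameras differed by about 3 mm on the stud's sideways position. I shifted 2 mm for that, but the side force (up to 10 N) showed it was too much, so I trimmed it back before letting go.
- **Vial:** my first reading of its position was about 9 mm off. I corrected it before reaching for the pin.

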